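Bed in the new hatch springs of the bench extraction cabinet

TASK

I have just fitted new torsion springs to the hatch of the grey extraction cabinet: first throttle its damper lever (red knob) back to the yellow idle mark and leave it there, so the draught does not drag on the hatch. Then raise the blue-framed hatch by its pull bar clearly past its balance point, so that the springs take it over and bed in, and bring it back to just below the balance point (5 to 10 degrees), where it would fall shut if let go. Finish still holding the hatch there by the bar, while I trim the springs, and do not disturb the fittings and tools lying around.

Things in the scene. Friction and masses are not known exactly. Their poses are not given: they have to be found in the camera images.
- cabinet: grey bench extraction cabinet, fixed: a box 170 mm deep (x), 240 wide (y), 95 high in front, 139 at the back (hinge springs to 152), its sloping top the hatch; on its right side, fronts flush, a fan housing 130 deep, 108 wide, 108 high. Origin: on the table under the centre of the box without the housing. x points from front to back, y to the left seen from the front, z up
- damper (a joint): damper lever on the fan housing's roof, rad about the vertical: 0 = shut, pointing to the cabinet's front (-x); grows counter-clockwise from above to 1.571 = wide open, pointing right (-y). Yellow idle mark on the quadrant under it: at 0.524, 0.2 wide; black lines at 0, 1.047, 1.571. It starts more than half open and stays where it is left; 1 N at the knob moves it
- damper_knob (a point): middle of the red knob, upright, 23 mm in diameter and 34 mm high (from 19 mm below this point to 15 mm above it), on the end of the damper lever, 70 mm from the pivot; 138 mm above the table, 30 mm above the housing's roof
- damper_pivot (a point): point on the vertical axis of the damper lever, at the height of damper_knob
- idle_mark (a point): where the centre of the red knob (damper_knob) stands when the lever is on the yellow mark
- hatch (a joint): opening of the blue-framed clear hatch (0.97 kg), rad: 0 = shut (plane slopes down to the front by 0.268), grows as its front edge rises towards the back; stop at 1.35. Hinge springs carry most of its weight. Balance point at 0.96 (55 degrees): below it the hatch falls shut by itself, above it the springs swing it open to the stop. Under 1.5 N at the bar moves it
- hatch_hinge (a point): middle of the hatch's hinge line, 143 mm above the table; the hinge runs along the cabinet's y
- pull_bar: bright steel pull bar over the hatch's front edge: round, 12 mm thick, 150 long along the cabinet's y, on two cranked stays 140 apart. Origin: middle of the bar, 190 mm from the hinge along the hatch and 30 above its plane (192 direct, at an elevation of the joint value minus 0.111); when shut 122 above the table, 120 in front of the cabinet's origin, the hatch behind it 12 to 15 lower
- brass_holder: brass-coloured lamp holder, an upright ribbed sleeve 34x34x50 mm; origin at the centre of its underside. Bystander.
- black_holder: black lamp holder, an upright sleeve 37x37x56 mm; origin at the centre of its underside. Bystander.
- drip_pan: shallow round brass drip pan, 68 mm across, 14 mm high; origin at the centre of its underside. Bystander.
- meter: hand multimeter lying on its back, red and dark grey, 138x71x42 mm; origin at the centre of its underside. Bystander.

How it is judged:
On the way, in this order (a step that is already met when the one before it is completed fails the run):
1. the damper lever stands on the yellow idle mark (0.524 +- 0.1 rad) with the hatch still shut (value of joint damper between 0.42 and 0.63 rad and value of joint hatch below 0.06 rad), for 0.3 s.
2. the hatch has been raised past its balance point (over 1.03 rad, 4 degrees past it) (value of joint hatch above 1.03 rad), for 0.1 s.
At the end, for the whole second after the job is handed in: the fingers hold the hatch by its pull bar at rest just below its balance point (0.70 to 0.94 rad; balance at 0.96), and the damper lever is on the yellow idle mark (0.42 to 0.63 rad) (value of joint damper between 0.42 and 0.63 rad and value of joint hatch between 0.7 and 0.94 rad and velocity of joint hatch between -0.05 and 0.05 rad/s and contact force between pull_bar and the fingers above 0.05 N); the arm keeps its last pose, push and grip.
It fails at once if the hatch is opened (over 0.1 rad) while the damper lever is off the idle mark (value of joint hatch above 0.1 rad and not (value of joint damper between 0.4 and 0.65 rad)).
It fails at once if a loose fitting or tool (lamp holders, drip pan, multimeter) is pushed away (over 30 mm) (distance of any of brass_holder, black_holder, drip_pan, meter from where it was at the start of the episode above 0.03 m).
It also fails if it takes over 48 s, if anything falls off the work surface, if the arm or the gripper's body presses on something with over 40 N, if the wrist force passes 120 N, or if a joint passes its speed limit or range.

ROBOT

A 6-joint arm with a two-finger parallel gripper is mounted at the origin on the work surface; the furniture and walls round the work are solid. World frame = base frame: x ahead of the robot, y to its left, z up, the work surface at z = 0. Lengths are in m, angles in rad, forces in N, time in s.
With the tool pointing down it reaches from about 0.35 to 0.8 m from the base axis. Payload 7.3 kg.
Tool frame: the origin (TCP) lies midway between the tips of the shut fingers; the grasp point (between the pads) lies 19 mm behind it; z points along the fingers, y is the line along which they close (so a half turn about z gives the same grasp; the last joint's range is limited). The gripper opens to 85 mm and grips with 20 to 120 N. Pads are 22 mm wide; open, the fingers measure 114 mm over their backs; the gripper's body (76 mm by 85 mm) begins 54 mm behind the grasp point. The pads swing forward as they close: fully open they stand 13 mm farther back than shut.
Start: joints at [-1.374, 0.342, 1.524, -0, 1.275, -0.146], TCP at [0.176, -0.494, 0.231] pointing down, gripper open.
Joint ranges: [-2.53, 2.53], [-0.77, 2.02], [0.04, 2.7], [-1, 4.14], [0.28, 2.66], [-3.11, 3.11]. Speed limits (rad/s): [2.57, 2.57, 3.14, 3.14, 3.14, 3.14].

INTERFACE

Orientations are given as a unit quaternion [x, y, z, w].
In Python, from cell import get_state, eyes, ctrl gives the robot as it stands. The module is installed in compiled form; this text tells all that it offers.
- The arm moves only by the tool step_arm, never from a script. Its argument "rows" is one flat list of numbers, 7 for each row, row after row: the shift along the world's x, y, z in cm, then the turn, a rotation vector about the world's x, y, z in rad, then the finger opening in cm, from 0 to 8.54. A call has 1 to 10 rows; each row shifts and turns the commanded pose from where the row before left it; what a row does not reach is not made up. A row lasts 1/8 s, in which the tool goes at most 62.5 mm and 10.7 degrees, less where a joint would pass 70% of its speed; a pose out of reach is approached as far as the arm can. A call with a gripper value outside its range is refused whole. The fingers move at their own pace and stop on an object; the grip force is fixed at half the most. Time passes only in rows, so rows that do not move let the fingers close. It gives the time, the measured TCP pose, the force, the opening and the grip force at its end, in the units of the state.
- get_state(): the state, without advancing time (a new reading comes with each control period).
- eyes.camera(name): name is "scene" or "top"; returns a dict with "frame" (420x560x3 uint8, red, green, blue), "mtx" (3x3 intrinsics, pixels), "dist_coeffs" ([k1, k2, p1, p2, k3] as OpenCV has them; the pictures are not rectified), "extrinsics" (4x4, takes a point from world to camera coordinates). Camera axes: x right, y down, z forward; pixel columns grow to the right and rows downward; lengths in m; the calibration is good to about 2 mm. A picture is of the moment at which its call begins. There is no depth.
- ctrl.hand_in(): hands the job in; it is judged then, once.
The state is a dict: "time_s": time; "joints": joint angles; "joint_vel": joint speeds; "joint_torque": joint torques, N m; "tcp_pos": TCP position; "orientation": TCP orientation; "force": force on the tool from outside, world axes, zero at the start; "moment": the same for the moment, N m; "width": finger opening in m; "grasp_force": force on a finger pad.
Only numpy, scipy, OpenCV 4.12 (cv2) and the standard library are available. Lean on these libraries where they do the work, as an engineer would, in place of code of your own. Each camera call takes 0.05 s, during which the arm holds its last target. There are 200 camera calls.

## Working session

There is one attempt and no reset: what is moved stays moved. The work goes in short steps, Python scripts to look and compute and a tool call to move; the robot and the scene stay as the last step left them, time stands still between calls to the robot, and variables do not carry over. Pictures are saved under pics/ and viewed, at most 10 in all, crops included, and the job is handed in when it is done.

Besides the shell and the picture viewer there is one more tool, called after "Call:" as name(argument=value, ...) on one line, values as JSON. step_arm: Moves the arm, as the interface text tells. Its arguments: {"type":"object","properties":{"rows":{"type":"array","items":{"type":"number"}}},"required":["rows"]}

```bash
mkdir -p pics && cat > h.py <<'E'
import numpy as np, cv2
from cell import get_state, eyes, ctrl
def snap(n,f):
    c=eyes.camera(n); cv2.imwrite('pics/'+f,cv2.cvtColor(c['frame'],cv2.COLOR_RGB2BGR))
    np.savez('pics/'+f+'.npz',**{k:np.array(v) for k,v in c.items()}); return c
def load(f): return np.load('pics/'+f+'.npz')
def ray(c,uv):
    p=cv2.undistortPoints(np.array([[uv]],float),c['mtx'],c['dist_coeffs'])[0,0]
    R=c['extrinsics'][:3,:3];t=c['extrinsics'][:3,3]
    return -R.T@t, R.T@np.array([p[0],p[1],1])
def atz(c,uv,z):
    o,d=ray(c,uv); return o+d*(z-o[2])/d[2]
def proj(c,P):
    R=c['extrinsics'][:3,:3];t=c['extrinsics'][:3,3]
    return cv2.projectPoints(np.array(P,float).reshape(-1,3),cv2.Rodrigues(R)[0],t,c['mtx'],c['dist_coeffs'])[0][:,0]
E
python3 - <<'E'
from h import *
for n in('scene','top'):
    c=snap(n,n+'0.png'); print(n,ray(c,(280,210)))
print(get_state())
E
```

```text
scene (array([-0.03597331,  0.91174338,  0.52239327]), array([ 0.56026616, -0.72389536, -0.402675  ]))
top (array([0.38861182, 0.17019568, 1.21116885]), array([ 0.13329847,  0.02402519, -0.99094198]))
{'time_s': 0.1, 'joints': array([-1.37400698e+00,  3.42678445e-01,  1.52494963e+00, -1.71098564e-05,
        1.27541541e+00, -1.46012005e-01]), 'joint_vel': array([ 0.00099666, -0.00295061, -0.00180991, -0.00047626, -0.00266674,
        0.00049546]), 'joint_torque': array([ 1.33447484e-03, -4.34447014e+01, -2.46491736e+01, -1.60753866e-04,
        4.69815757e-03,  5.03557294e-05]), 'tcp_pos': array([ 0.17640247, -0.49407789,  0.23067246]), 'orientation': array([ 9.85346145e-01,  1.70565082e-01, -2.65953423e-05, -7.24974206e-04]), 'force': array([ 1.10742352, -0.22459617, -0.08392501]), 'moment': array([-0.02315357,  0.0013737 , -0.02865675]), 'grasp_force': 0.0, 'width': 0.08535520329814726}
```

View pics/scene0.png

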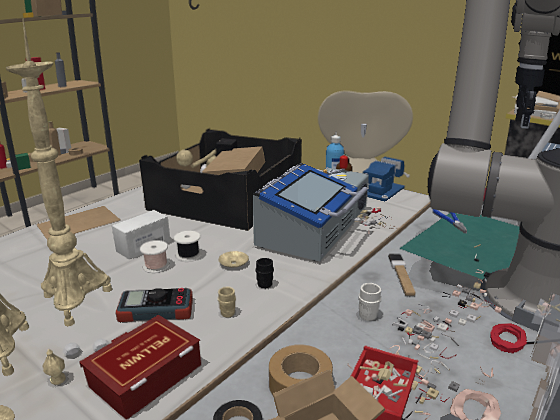

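View pics/top0.png

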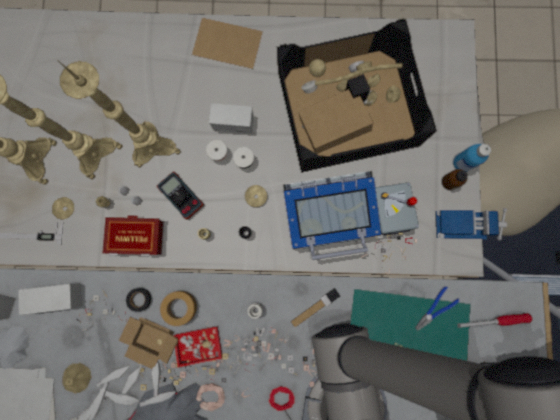

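The scene view shows the cabinet front facing the robot. In the top view the bar is at about (340,250), the red knob at (412,201) and the pivot near (385,197). I'll enlarge that part.

```bash
python3 - <<'E'
import cv2
a=cv2.imread('pics/top0.png')[165:275,275:425]
cv2.imwrite('pics/c1.png',cv2.resize(a,None,fx=5,fy=5,interpolation=cv2.INTER_CUBIC))
E
```

```text
(no output)
```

View pics/c1.png

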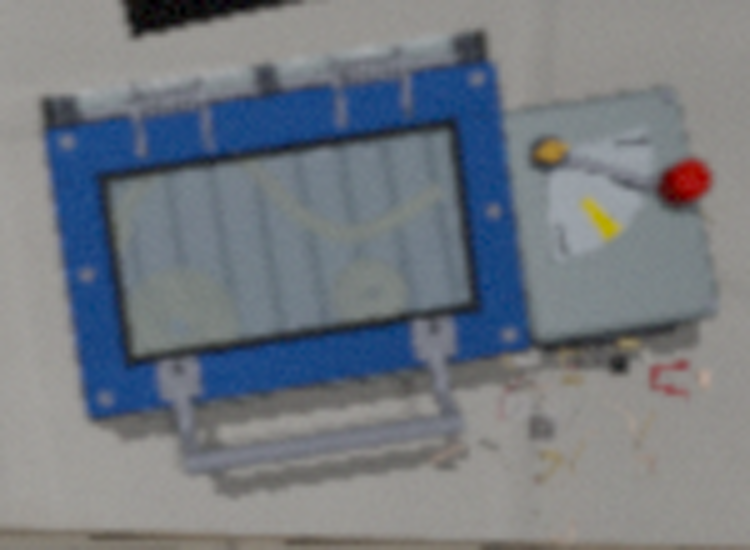

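```bash
cat > m.py <<'E'
from h import *
c=load('top0.png')
q=lambda u,v,z: atz(c,(275+u/5-.4,165+v/5-.4),z)
A=q(187,463,.122);B=q(464,424,.122);print('bar',A,B,np.linalg.norm(A-B))
d=(A-B)[:2];yaw=np.arctan2(-d[0],d[1]);
# hatch corners
for n,u,v,z in(('BL',50,128,.14),('BR',497,65,.14),('FL',90,418,.1),('FR',528,345,.1),('HFR',537,345,.108),('HBR',672,88,.108),('HFR',716,312,.108)): print(n,q(u,v,z).round(4))
p=q(549,151,.138);k=q(687,180,.15)
print('piv',p,'knob',k,np.linalg.norm((p-k)[:2]))
print('yaw',yaw, 'yaw hinge',np.arctan2(*(lambda e:(-e[0],e[1]))((q(50,128,.14)-q(497,65,.14))[:2])))
x=np.array([np.cos(yaw),np.sin(yaw)]);y=np.array([-x[1],x[0]])
m=(A+B)[:2]/2; o=m+.12*x; print('mid bar',m,'origin',o)
l=lambda P:((P[:2]-o)@x,(P[:2]-o)@y)
print('piv local',l(p),'knob local',l(k))
v=(k-p)[:2];print('damper',np.arctan2(-(v@y),-(v@x)))
im=p[:2]+.07*(-np.cos(.524)*x-np.sin(.524)*y);print('idle',im)
E
python3 m.py
```

```text
bar [0.41067889 0.10813308 0.122     ] [ 0.43504726 -0.03882801  0.122     ] 0.14896771034995998
BL [0.5864 0.1853 0.14  ]
BR [ 0.6264 -0.0533  0.14  ]
FL [0.4341 0.16   0.1   ]
FR [ 0.4798 -0.078   0.1   ]
HFR [ 0.4793 -0.081   0.108 ]
HBR [ 0.6228 -0.1559  0.108 ]
HFR [ 0.4997 -0.1778  0.108 ]
piv [ 0.58069425 -0.08120316  0.138     ] knob [ 0.56479125 -0.15060771  0.15      ] 0.07120321212030663
yaw 0.16432007194135892 yaw hinge 0.1662488951551137
mid bar [0.42286307 0.03465254] origin [0.54124665 0.05428233]
piv local (np.float64(0.016753299386758347), np.float64(-0.14011336956705142)) knob local (np.float64(-0.010288786504267875), np.float64(-0.20598159412876055))
damper 1.1812298137836217
idle [ 0.52663225 -0.12567   ]
```

Call:
step_arm(rows=[3.9,3.4,0,0,0,0.139,5,3.9,3.4,0,0,0,0.139,5,3.9,3.4,0,0,0,0.139,5,3.9,3.4,0,0,0,0.139,5,3.9,3.4,0,0,0,0.139,5,3.9,3.4,0,0,0,0.139,5,3.9,3.4,0,0,0,0.139,5,3.9,3.4,0,0,0,0.139,5,3.9,3.4,0,0,0,0.139,5,3.9,3.4,0,0,0,0.139,5])

```text
time_s: 1.35
tcp_pos: [0.5675, -0.1531, 0.2309]
orientation: [0.646, 0.764, -0.0, -0.0]
force: [0.8, -0.9, 0.0]
width: 0.0501
grasp_force: 0.0
```

Call:
step_arm(rows=[-0.3,0.25,-3,0,0,0,5,0,0,-3,0,0,0,5,0,0,-2.5,0,0,0,5,0,0,-1.5,0,0,0,5,0,0,-0.7,0,0,0,5,0,0,0,0,0,0,5])

```text
time_s: 2.1
tcp_pos: [0.5636, -0.1521, 0.1244]
orientation: [0.648, 0.762, 0.0, 0.0]
force: [-1.2, 0.8, 0.4]
width: 0.05
grasp_force: 0.0
```

```bash
python3 - <<'E'
from h import *
c=snap('top','t1.png');d=snap('scene','s1.png')
a=cv2.resize(cv2.imread('pics/t1.png')[165:275,345:445],None,fx=4,fy=4,interpolation=cv2.INTER_CUBIC)
b=cv2.resize(cv2.imread('pics/s1.png')[120:230,290:390],None,fx=4,fy=4,interpolation=cv2.INTER_CUBIC)
cv2.imwrite('pics/c2.png',np.hstack([a,b])[:, :800])
print(get_state()['tcp_pos'])
E
```

```text
[ 0.5639609  -0.15219517  0.1251925 ]
```

View pics/c2.png

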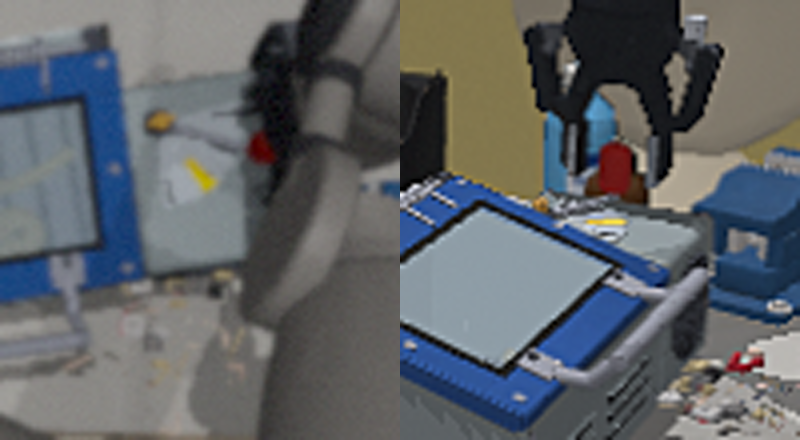

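Call:
step_arm(rows=[0,0,0,0,0,0,2,0,0,0,0,0,0,2,0,0,0,0,0,0,2,0,0,0,0,0,0,2])

```text
time_s: 2.7
tcp_pos: [0.5639, -0.1521, 0.1252]
orientation: [0.648, 0.762, 0.0, 0.001]
force: [-0.8, 0.1, 5.6]
width: 0.0211
grasp_force: 52.3
```

Call:
step_arm(rows=[-0.74,0.21,0,0,0,-0.109,2,-0.71,0.3,0,0,0,-0.109,2,-0.68,0.37,0,0,0,-0.109,2,-0.63,0.43,0,0,0,-0.109,2,-0.58,0.51,0,0,0,-0.109,2,-0.52,0.57,0,0,0,-0.109,2,0,0,0,0,0,0,2,0,0,0,0,0,0,2])

```text
time_s: 3.7
tcp_pos: [0.5282, -0.1267, 0.1253]
orientation: [0.858, 0.513, 0.004, 0.001]
force: [11.4, 8.4, 0.6]
width: 0.0209
grasp_force: 52.1
```

```bash
python3 - <<'E'
from h import *
c=snap('top','t2.png');d=snap('scene','s2.png')
a=cv2.resize(cv2.imread('pics/t2.png')[165:275,345:445],None,fx=4,fy=4,interpolation=cv2.INTER_CUBIC)
b=cv2.resize(cv2.imread('pics/s2.png')[120:230,290:390],None,fx=4,fy=4,interpolation=cv2.INTER_CUBIC)
cv2.imwrite('pics/c3.png',np.hstack([a,b])[:, :800])
print(get_state()['joints'])
E
```

```text
[-0.37893713  0.47780113  1.62841447  0.0048676   1.02868463  0.11095721]
```

View pics/c3.png

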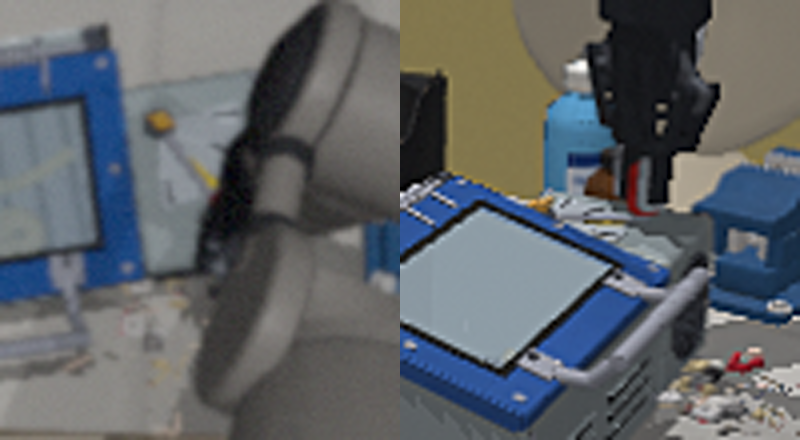

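Call:
step_arm(rows=[0,0,0,0,0,0,4,0,0,0,0,0,0,4,0,0,0,0,0,0,4,0,0,3,0,0,0,4,0,0,5,0,0,0,4,0,0,5,0,0,0,4])

```text
time_s: 4.55
tcp_pos: [0.5245, -0.1282, 0.2555]
orientation: [0.858, 0.513, -0.0, -0.0]
force: [0.6, -0.9, 0.4]
width: 0.0402
grasp_force: 0.0
```

Call:
step_arm(rows=[-2.9,3.12,-0.5,0,0,0.131,4,-2.9,3.12,-0.5,0,0,0.131,4,-2.9,3.12,-0.5,0,0,0.131,4,-2.9,3.12,-0.5,0,0,0.131,4,-2.9,3.12,-0.5,0,0,0.131,4,0,0,0,0.0257,-0.155,0,4,0,0,0,0.0257,-0.155,0,4,0,0,0,0.0257,-0.155,0,4,0,0,0,0.0257,-0.155,0,4,0,0,0,0.0257,-0.155,0,4])

```text
time_s: 5.8
tcp_pos: [0.3787, 0.0334, 0.228]
orientation: [0.605, 0.72, 0.265, 0.212]
force: [-0.1, 0.8, 0.4]
width: 0.0399
grasp_force: 0.0
```

```bash
python3 - <<'E'
from h import *
from scipy.spatial.transform import Rotation as R
s=get_state();print(s['joints'],s['tcp_pos'],R.from_quat(s['orientation']).as_matrix().round(3))
d=snap('top','t3.png');a=cv2.resize(d['frame'][165:275,345:445],None,fx=4,fy=4,interpolation=cv2.INTER_CUBIC)
cv2.imwrite('pics/c4.png',a[:,:,::-1])
E
```

```text
[-0.4654796  -0.25866076  2.39598792  0.80368414  0.5785177  -1.23207679] [0.37874817 0.03335276 0.22802695] [[-0.178  0.759  0.626]
 [ 0.984  0.127  0.126]
 [ 0.016  0.638 -0.77 ]]
```

View pics/c4.png

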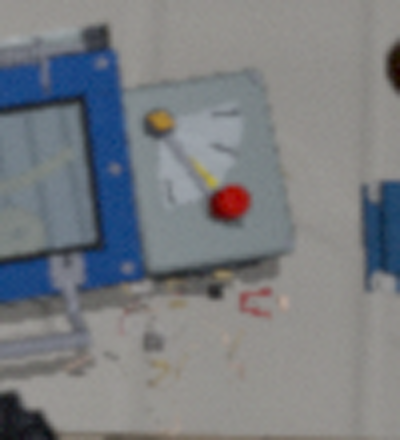

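Call:
step_arm(rows=[0.2,-0.3,-2,0,0,0,4,0.2,-0.3,-2,0,0,0,4,0.1,-0.1,-1.7,0,0,0,4,0,0,0,0,0,0,4])

```text
time_s: 6.35
tcp_pos: [0.3841, 0.0266, 0.1702]
orientation: [0.606, 0.721, 0.264, 0.208]
force: [0.1, 0.6, 0.9]
width: 0.04
grasp_force: 0.0
```

```bash
python3 - <<'E'
from h import *
from scipy.spatial.transform import Rotation as R
s=get_state();print(s['joints'],s['tcp_pos'],R.from_quat(s['orientation']).as_matrix().round(3))
d=load('t3.png')
p=atz(d,(345+159/4-.4,165+121/4-.4),.138);k=atz(d,(345+231/4-.4,165+202/4-.4),.15);v=(k-p)[:2]
print(np.linalg.norm(v),np.arctan2(-v[1],-v[0])-.165)
E
```

```text
[-0.48540166 -0.08595402  2.50047682  1.21653774  0.44429638 -1.71791886] [0.3841389  0.02663322 0.17016107] [[-0.178  0.764  0.62 ]
 [ 0.984  0.125  0.129]
 [ 0.02   0.633 -0.774]]
0.07018248828560437 0.5089545516813492
```

Call:
step_arm(rows=[1,0.2,-1.2,0,0,0,4,1,0.2,-1.2,0,0,0,4,1,0.2,-1.2,0,0,0,4,1,0.2,-1.2,0,0,0,4,0.95,0.2,-1.3,0,0,0,4,0,0,0,0,0,0,4])

```text
time_s: 7.1
tcp_pos: [0.4349, 0.037, 0.1103]
orientation: [0.605, 0.721, 0.265, 0.209]
force: [0.0, 0.1, 0.5]
width: 0.0402
grasp_force: 0.0
```

```bash
python3 - <<'E'
from h import *
d=snap('scene','s4.png');b=snap('top','t4.png')
f=lambda x:cv2.resize(x,None,fx=4,fy=4,interpolation=cv2.INTER_CUBIC)
print(get_state()['joints'])
cv2.imwrite('pics/c5.png',np.hstack([f(d['frame'][150:260,290:390]),f(b['frame'][185:295,290:390])])[:,:,::-1])
E
```

```text
[-0.34013307  0.21976037  2.49200709  2.05764899  0.38134007 -2.49628979]
```

View pics/c5.png

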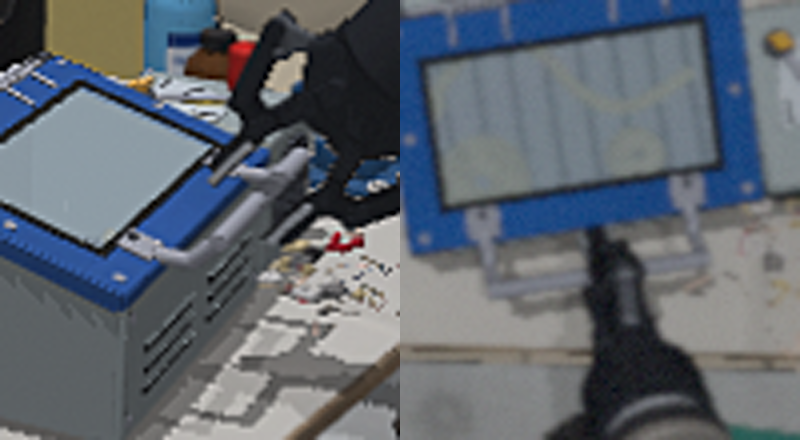

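Call:
step_arm(rows=[0,0,0,0,0,0,0.9,0,0,0,0,0,0,0.9,0,0,0,0,0,0,0.9,0,0,0,0,0,0,0.9,0,0,0,0,0,0,0.9])

```text
time_s: 7.82
tcp_pos: [0.4324, 0.0361, 0.1095]
orientation: [0.606, 0.721, 0.263, 0.209]
force: [-4.3, -2.6, 0.4]
width: 0.0102
grasp_force: 51.1
```

```bash
cat > arc.py <<'E'
from h import *
from scipy.spatial.transform import Rotation as R
s=get_state();print(s['joints'],s['tcp_pos'],s['force'],s['width'],s['grasp_force'])
M=R.from_quat(s['orientation']).as_matrix();z=M[:,2]
g=s['tcp_pos']-.018*z
yaw=.165;x=np.array([np.cos(yaw),np.sin(yaw),0]);o=np.array([.54125,.0543,0])
h=o+.0708*x+[0,0,.143]
b=h-g;print('grasp pt',g,'expected shut bar (.4229,.0347,.122)')
r=np.array([-(b@x),-b[2]]);print('local',r,'radius',np.hypot(*r),'hatch est',np.arctan2(r[1],-r[0])+.111,'tilt',np.arctan2(z@x,-z[2]))
E
python3 arc.py
```

```text
[-0.34115281  0.2200038   2.49499803  2.06139996  0.37883173 -2.50100116] [0.43244268 0.03606201 0.10951229] [-4.30099094 -2.62163114  0.39401577] 0.010177652516678352 51.10402464866638
grasp pt [0.42126626 0.0337991  0.12343949] expected shut bar (.4229,.0347,.122)
local [-0.19252148 -0.01956051] radius 0.19351261972508985 hatch est 0.009745760627783692 tilt 0.6857866603763645
```

```bash
cat >> arc.py <<'E'
def rows(th0,th1,n,t0):
    def tcp(th):
        e=th-.111;t=t0-(th-th0)
        return .192*(-np.cos(e)*x+np.sin(e)*np.array([0,0,1]))+.018*(np.sin(t)*x-np.cos(t)*np.array([0,0,1]))
    T=np.linspace(th0,th1,n+1);P=[tcp(t) for t in T]
    d=(th1-th0)/n;print('turn',np.round(d*np.array([-np.sin(yaw),np.cos(yaw),0]),4))
    print(np.round(np.diff(P,axis=0)*100,2))
E
python3 - <<'E'
from arc import *
rows(0.0,1.1,11,.686)
E
```

```text
[-0.34115281  0.2200038   2.49499803  2.06139996  0.37883173 -2.50100116] [0.43244268 0.03606201 0.10951229] [-4.30099094 -2.62163114  0.39401577] 0.010177652516678352 51.10402464866638
grasp pt [0.42126626 0.0337991  0.12343949] expected shut bar (.4229,.0347,.122)
local [-0.19252148 -0.01956051] radius 0.19351261972508985 hatch est 0.009745760627783692 tilt 0.6857866603763645
turn [-0.0164  0.0986  0.    ]
[[-0.26 -0.04  1.81]
 [-0.08 -0.01  1.83]
 [ 0.1   0.02  1.82]
 [ 0.28  0.05  1.81]
 [ 0.46  0.08  1.77]
 [ 0.63  0.1   1.71]
 [ 0.79  0.13  1.64]
 [ 0.95  0.16  1.55]
 [ 1.1   0.18  1.45]
 [ 1.24  0.21  1.33]
 [ 1.36  0.23  1.2 ]]
```

Call:
step_arm(rows=[-0.14,-0.02,0.9,-0.008,0.049,0,0.9,-0.12,-0.02,0.91,-0.008,0.049,0,0.9,-0.05,-0.01,0.91,-0.008,0.049,0,0.9,-0.03,0,0.92,-0.008,0.049,0,0.9,0,0,0,0,0,0,0.9])

```text
time_s: 8.45
tcp_pos: [0.4299, 0.0362, 0.1318]
orientation: [0.618, 0.736, 0.219, 0.167]
force: [-26.1, -47.6, -1.5]
width: 0.0101
grasp_force: 53.4
```

```bash
python3 arc.py
```

```text
[-0.29029187  0.11841531  2.36011643  1.02255422  0.30889674 -1.39762465] [0.4298503  0.03621696 0.13181161] [-26.0546373  -47.60325992  -1.54124674] 0.0100641774296599 53.36041867733002
grasp pt [0.42055366 0.03412007 0.1470817 ] expected shut bar (.4229,.0347,.122)
local [-0.19317169  0.0040817 ] radius 0.19321480370908833 hatch est 0.1321267419479728 tilt 0.5572319119956256
```

Call:
step_arm(rows=[0,0,0,0,0,0,0.9])

```text
time_s: 8.57
tcp_pos: [0.4298, 0.0362, 0.1316]
orientation: [0.619, 0.736, 0.22, 0.167]
force: [-24.1, -46.2, 0.1]
width: 0.01
grasp_force: 53.5
```

```bash
python3 arc.py
```

```text
[-0.29089215  0.11907997  2.3607604   1.02751422  0.30879559 -1.40144967] [0.42983318 0.03619967 0.13157538] [-24.10827688 -46.17786859   0.0584953 ] 0.01004007477573954 53.526018261909485
grasp pt [0.42053229 0.0340961  0.14684195] expected shut bar (.4229,.0347,.122)
local [-0.19319671  0.00384195] radius 0.19323490365482393 hatch est 0.13088361166144621 tilt 0.5575850116885754
```

Call:
step_arm(rows=[-0.15,-0.3,0,0,0,0,0.9,-0.15,-0.3,0,0,0,0,0.9])

```text
time_s: 8.82
tcp_pos: [0.4295, 0.0359, 0.134]
orientation: [0.616, 0.737, 0.226, 0.163]
force: [13.5, 6.0, -1.9]
width: 0.0102
grasp_force: 50.7
```

```bash
python3 - <<'E'
from arc import *
print(M.round(3))
E
```

```text
[-0.31165539  0.11389446  2.36033869  1.04049136  0.33717682 -1.43066173] [0.42954133 0.03588505 0.13403779] [13.5238911   5.9592305  -1.85349125] 0.010186210221237323 50.710431933403015
grasp pt [0.42021124 0.03349384 0.14924409] expected shut bar (.4229,.0347,.122)
local [-0.19361232  0.00624409] radius 0.19371298111432325 hatch est 0.1432392934957893 tilt 0.5629479881917401
[[-0.187  0.834  0.518]
 [ 0.981  0.138  0.133]
 [ 0.039  0.534 -0.845]]
```

```bash
python3 - <<'E'
from arc import *
rows(.143,.443,8,.563)
E
```

```text
[-0.31165539  0.11389446  2.36033869  1.04049136  0.33717682 -1.43066173] [0.42954133 0.03588505 0.13403779] [13.5238911   5.9592305  -1.85349125] 0.010186210221237323 50.710431933403015
grasp pt [0.42021124 0.03349384 0.14924409] expected shut bar (.4229,.0347,.122)
local [-0.19361232  0.00624409] radius 0.19371298111432325 hatch est 0.1432392934957893 tilt 0.5629479881917401
turn [-0.0062  0.037   0.    ]
[[-0.02 -0.    0.68]
 [ 0.    0.    0.68]
 [ 0.03  0.    0.68]
 [ 0.05  0.01  0.68]
 [ 0.08  0.01  0.68]
 [ 0.11  0.02  0.68]
 [ 0.13  0.02  0.67]
 [ 0.15  0.03  0.67]]
```

Call:
step_arm(rows=[0.08,0.03,0.68,-0.006,0.037,0,0.9,0,0,0.68,-0.006,0.037,0,0.9,0.03,0,0.68,-0.006,0.037,0,0.9,0.05,0.01,0.68,-0.006,0.037,0,0.9])

```text
time_s: 9.32
tcp_pos: [0.4302, 0.0361, 0.1609]
orientation: [0.629, 0.75, 0.17, 0.115]
force: [2.6, -4.3, -1.8]
width: 0.0095
grasp_force: 51.4
```

```bash
python3 arc.py
```

```text
[-0.24480932  0.07652392  2.19215091  0.39718552  0.54558257 -0.72685959] [0.43019107 0.03614029 0.16091082] [ 2.57732733 -4.25484978 -1.80812771] 0.009541600601882886 51.43567621707916
grasp pt [0.42324722 0.03415083 0.17739794] expected shut bar (.4229,.0347,.122)
local [-0.19050966  0.03439794] radius 0.19359015293982443 hatch est 0.28963284393878175 tilt 0.4105356066214754
```

```bash
python3 - <<'E'
from arc import *
rows(.29,1.09,10,.41)
E
```

```text
[-0.24480932  0.07652392  2.19215091  0.39718552  0.54558257 -0.72685959] [0.43019107 0.03614029 0.16091082] [ 2.57732733 -4.25484978 -1.80812771] 0.009541600601882886 51.43567621707916
grasp pt [0.42324722 0.03415083 0.17739794] expected shut bar (.4229,.0347,.122)
local [-0.19050966  0.03439794] radius 0.19359015293982443 hatch est 0.28963284393878175 tilt 0.4105356066214754
turn [-0.0131  0.0789  0.    ]
[[0.2  0.03 1.45]
 [0.31 0.05 1.43]
 [0.42 0.07 1.4 ]
 [0.53 0.09 1.36]
 [0.64 0.11 1.31]
 [0.74 0.12 1.25]
 [0.83 0.14 1.19]
 [0.92 0.15 1.12]
 [1.01 0.17 1.04]
 [1.09 0.18 0.96]]
```

Call:
step_arm(rows=[0.2,0.03,1.45,-0.013,0.079,0,0.9,0.31,0.05,1.43,-0.013,0.079,0,0.9,0.42,0.07,1.4,-0.013,0.079,0,0.9,0.53,0.09,1.36,-0.013,0.079,0,0.9,0.64,0.11,1.31,-0.013,0.079,0,0.9,0.74,0.12,1.25,-0.013,0.079,0,0.9])

```text
time_s: 10.07
tcp_pos: [0.4583, 0.0414, 0.2432]
orientation: [0.647, 0.761, -0.012, -0.042]
force: [2.6, -3.7, -2.2]
width: 0.0099
grasp_force: 51.7
```

```bash
python3 - <<'E'
from arc import *
t=np.arctan2(z@x,-z[2]);a=np.arctan2(r[1],-r[0])+.111
rows(a,1.12,5,t)
E
```

```text
[-0.09570646  0.25790716  1.61367338  0.02815515  1.3521635  -0.2641647 ] [0.45825633 0.04141374 0.24315483] [ 2.59620541 -3.66758243 -2.16785138] 0.009874898377363495 51.70892357826233
grasp pt [0.4596773  0.04078039 0.26108748] expected shut bar (.4229,.0347,.122)
local [-0.15348543  0.11808748] radius 0.19365544215928449 hatch est 0.7667846899932673 tilt -0.07223654309713859
turn [-0.0116  0.0697  0.    ]
[[0.73 0.12 1.06]
 [0.8  0.13 1.  ]
 [0.87 0.14 0.94]
 [0.93 0.16 0.88]
 [0.99 0.16 0.81]]
```

Tracking cleanly; continue to about 1.12 and settle.

Call:
step_arm(rows=[0.73,0.12,1.06,-0.012,0.07,0,0.9,0.8,0.13,1,-0.012,0.07,0,0.9,0.87,0.14,0.94,-0.012,0.07,0,0.9,0.93,0.16,0.88,-0.012,0.07,0,0.9,0.99,0.16,0.81,-0.012,0.07,0,0.9,0,0,0,0,0,0,0.9,0,0,0,0,0,0,0.9])

```text
time_s: 10.95
tcp_pos: [0.5008, 0.0493, 0.2899]
orientation: [0.637, 0.741, -0.146, -0.154]
force: [-2.2, -2.3, 4.2]
width: 0.01
grasp_force: 52.4
```

```bash
python3 - <<'E'
from arc import *
t=np.arctan2(z@x,-z[2]);a=np.arctan2(r[1],-r[0])+.111
rows(a,.83,5,t)
d=snap('scene','s6.png');b=snap('top','t6.png')
f=lambda x:cv2.resize(x,None,fx=3,fy=3,interpolation=cv2.INTER_CUBIC)
cv2.imwrite('pics/c6.png',np.hstack([f(d['frame'][100:270,240:370]),f(b['frame'][150:320,290:420])])[:,:,::-1])
E
```

```text
[-0.03296433  0.53000126  1.14201555 -0.03579251  1.89694286 -0.18826732] [0.50083753 0.04929284 0.28991826] [-2.15383688 -2.25615366  4.23540689] 0.009952080587187195 52.365437150001526
grasp pt [0.50831306 0.04965683 0.30628848] expected shut bar (.4229,.0347,.122)
local [-0.10405226  0.16328848] radius 0.1936233482522377 hatch est 1.1144509731306214 tilt -0.42626144300697866
turn [ 0.0093 -0.0561 -0.    ]
[[-0.8  -0.13 -0.65]
 [-0.76 -0.13 -0.7 ]
 [-0.72 -0.12 -0.74]
 [-0.68 -0.11 -0.78]
 [-0.63 -0.11 -0.82]]
```

View pics/c6.png

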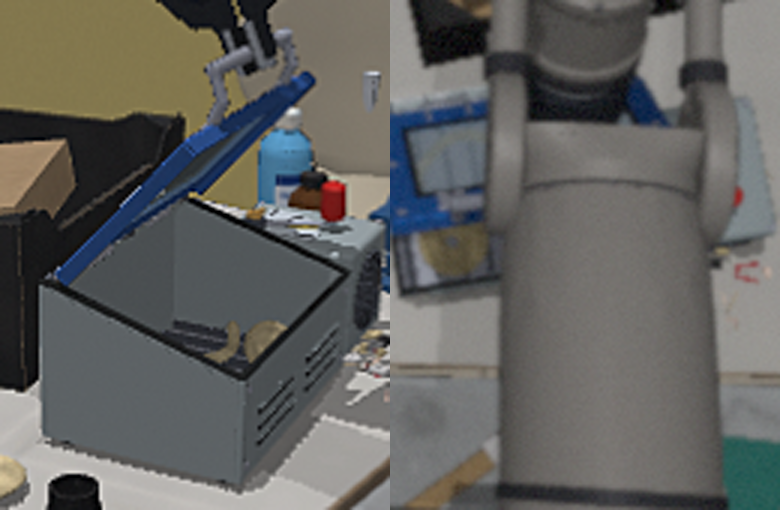

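The hatch stands wide open, at about 1.11 rad by the fingers. They hold the bar, and the red knob (scene crop, 333,200) is still on the mark. Now I'll bring the hatch back down.

Call:
step_arm(rows=[-0.8,-0.13,-0.65,0.009,-0.056,0,0.9,-0.76,-0.13,-0.7,0.009,-0.056,0,0.9,-0.72,-0.12,-0.74,0.009,-0.056,0,0.9,-0.68,-0.11,-0.78,0.009,-0.056,0,0.9,-0.63,-0.11,-0.82,0.009,-0.056,0,0.9,0,0,0,0,0,0,0.9,0,0,0,0,0,0,0.9,0,0,0,0,0,0,0.9,0,0,0,0,0,0,0.9])

```text
time_s: 12.18
tcp_pos: [0.4646, 0.0426, 0.2526]
orientation: [0.647, 0.759, -0.04, -0.063]
force: [-3.9, -6.4, 4.2]
width: 0.0103
grasp_force: 52.6
```

```bash
python3 - <<'E'
from arc import *
print(s['joint_vel'])
# independent check: project predicted bar ends into the scene view
d=snap('scene','s7.png')
a=d['frame'].copy()
for th,col in((.7,(255,0,0)),(.83,(0,255,0)),(.94,(255,255,0))):
    e=th-.111; m=h+.192*(-np.cos(e)*x+np.sin(e)*np.array([0,0,1])); yv=np.array([-np.sin(yaw),np.cos(yaw),0])
    q=proj(d,[m-.075*yv,m+.075*yv]); cv2.line(a,*[tuple(int(i) for i in np.round(w)) for w in q],col,1)
f=lambda x:cv2.resize(x,None,fx=3,fy=3,interpolation=cv2.INTER_CUBIC)
cv2.imwrite('pics/c7.png',np.hstack([f(d['frame'][100:270,260:390]),f(a[100:270,260:390])])[:,:,::-1])
E
```

```text
[-0.07968415  0.30481773  1.52790316  0.00971976  1.45862044 -0.24065197] [0.46462926 0.04257863 0.25258009] [-3.87197289 -6.4267398   4.18537607] 0.010254109055555648 52.63447165489197
grasp pt [0.4672921  0.04219159 0.27037783] expected shut bar (.4229,.0347,.122)
local [-0.14574227  0.12737783] radius 0.1935611530840888 hatch est 0.8292598049300554 tilt -0.14302912894384545
[ 0.00063924  0.0021173  -0.00096275  0.00055867  0.00030926  0.00076512]
```

View pics/c7.png

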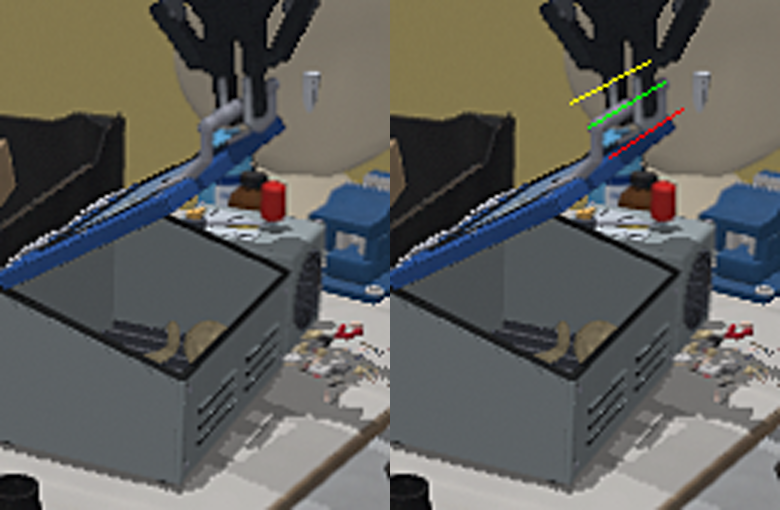

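The green line, the predicted bar position at 0.83 rad, lies on the bar. The arm is at rest and gripping.

```bash
python3 -c "
from cell import ctrl
print(ctrl.hand_in())"
```

```text
the job is handed in; nothing more can be done
None
```

I handed the job in with the damper lever on the yellow idle mark (about 0.51 rad) and the hatch raised to about 1.11 rad, then brought back and held by its bar at about 0.83 rad. Both angles are my own estimates from the cameras and arm pose, I saw no contact with the loose fittings or tools, and the hand-in returned no verdict.

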